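# Lift a freshly finished drawer knob from the drying board with spring tongs

### The job

The drawer knobs drying in the lid of the finishing box still have wet finish on them, so no finger may touch them. First turn the turnbutton straight across onto the lid, so that the lid cannot come up with a knob; then pick up the spring tongs, close their jaws on the tall barrel-shaped knob, draw it straight up out of its hole and hold it in the tongs at least 10 cm above the lid. Leave the two mushroom knobs standing in their holes, and finish while holding the knob up in the tongs.

Things in the scene. Friction and masses are not known exactly. Their poses are not given: they have to be found in the camera images.
- finishing_box: Plywood box fixed to the bench, 120 mm deep (x), 310 mm long (y), 70 mm high. Origin on the bench below the middle of the row of holes; x axis to the hinges at the back: front face x = -46, back +74 mm. Top: a fixed front rail 20 mm wide, a 2 mm seam, then the lid, level with it (18 mm pale wood) with 12 mm holes at x = 0, y = +115, +40, -35 mm. A knob stands in each; which one where varies.
- lid (a joint): Lid of the finishing box, hinged along the back: 0 = shut (lies shut by its own weight), grows to 1.7 rad as it opens.
- turnbutton (a joint): Steel turnbutton on the front rail, on an upright screw: 0 = along the rail to the box's -y, 1.57 rad = straight over the lid (box +x), stop 1.62; grows counter-clockwise from above; starts at 0 to 0.35. Light friction (0.05 N m), stays where left. Bar 14 mm wide, 51 mm long from the screw, 1.5 to 7.5 mm above the rail; upright thumb wing on it, 9 mm thick, 26 to 48 mm out, 24.5 mm above the rail.
- turnbutton_pivot (a point): The screw about which the turnbutton turns, at the height of the rail's and lid's top (70 mm above the bench): box frame x = -36, y = -100 mm.
- turnbutton_wing (a point): Middle of the turnbutton's thumb wing, 37 mm from the screw and 15 mm above the rail.
- tongs: Spring tongs flat on the bench: two steel arms, spring barrel (19 mm wide) 90 mm behind the origin, dark wooden grips, black cupped rubber jaws 115 mm ahead. Origin on the underside, midway between the grips; x to the jaws, y left, z up. 0 to 18 mm high, 135 g, balanced near the origin. Grips 68 mm long, flat and upright outside, 49 mm over both when open, 34 mm when closed on the knob.
- tongs_jaws (a point): Middle between the jaws of the open tongs, 9 mm above their underside: where the knob has to be. Jaws: shallow V cups 17 mm high, 27 mm long, 62 mm apart in their hollows and 71 mm over all when open. Squeezing the two grips together closes the jaws, 2.3 mm for each mm at the grips; the spring pushes the grips apart with about 4 N when open, 6 N when closed on the knob.
- barrel_knob: The knob to take, medium brown wood: tall and slender, a barrel 28 mm across with a straight side from 11 to 28 mm above the lid, top at 35.5 mm; 30 g. Origin at the shoulder that sits on the lid, z up; below it a spigot 10 mm thick, 16 mm long, loose in the hole.
- barrel_center (a point): Middle of the straight side of the barrel knob, 19.5 mm above its origin.
- mushroom_knob_1: One of two flat mushroom knobs, 40 mm across and 25 mm high, same wood, same spigot, origin at the shoulder. To be left standing in its hole.
- mushroom_knob_2: The other mushroom knob, like the first. To be left standing in its hole.
There are look-alikes about, which are no part of the job. What is shaped like the barrel_knob but pink or yellow is not meant.

How it is judged:
By the outcome, as a careful person would: the job done as asked, in the order asked, and still so for the second after the job is handed in, while the arm keeps its last pose, push and grip.
It also fails if it takes over 54 s, if anything falls off the work surface, if the arm or the gripper's body presses on something with over 40 N, if the wrist force passes 120 N, or if a joint passes its speed limit or range.

### The arm

A 7-joint arm with a two-finger parallel gripper is mounted at the origin on a cart in front of the work surface, level with it; the furniture and walls round the work are solid. World frame = base frame: x ahead of the robot, y to its left, z up, the work surface at z = 0. Lengths are in m, angles in rad, forces in N, time in s.
With the tool pointing down it reaches from about 0.425 to 0.875 m from the base axis. Payload 4.7 kg.
Tool frame: the origin (TCP) lies at the very end of the fingers, on their centre line; the grasp point (between the pads) lies 19 mm behind it; z points along the fingers, y is the line along which they close (so a half turn about z gives the same grasp; the last joint's range is limited). The gripper opens to 87 mm and grips with 3 to 60 N. Pads are 19 mm wide; open, the fingers measure 117 mm over their backs; the gripper's body (75 mm by 190 mm) begins 51 mm behind the grasp point.
Start: joints at [1.153, 0.321, -0.07, 1.45, 0.023, 1.371, -0.057], TCP at [0.272, -0.59, 0.223] pointing down, gripper open.
Joint ranges: [-2.86, 2.86], [-0.3, 2.09], [-1.38, 1.24], [0.06, 2.45], [-1.56, 4.7], [0.09, 2.05], [-2.69, 2.69]. Speed limits (rad/s): [2.57, 2.57, 3.14, 3.14, 3.14, 3.14, 3.14].

### API

Orientations are given as a rotation vector (axis times angle).
In Python, from bench import ctrl gives the robot as it stands.
- The arm moves only by the shell command python3 -m jog 'ROWS' [FORCE]. ROWS is JSON, a list that holds one entry, the list of rows, each a list of 7 numbers: the shift along the tool's x, y, z in mm, then the turn, a rotation vector about the tool's x, y, z in degrees, then the finger opening in mm, from 0 to 87. A call has 1 to 10 rows; each row is the pose to reach, as a shift and turn from the pose commanded when the call began, along the tool's axes at that moment; what a row does not reach only later rows make up. A row lasts 1/10 s, in which the tool goes at most 50 mm and 8.59 degrees, less where a joint would pass 70% of its speed; a pose out of reach is approached as far as the arm can. A call with a gripper value outside its range is refused whole. The fingers move at their own pace and stop on an object; FORCE is the grip in N (left out, the last holds). Time passes only in rows, so rows that repeat a pose let the fingers close. It gives the time, the measured TCP pose, the force, the opening and the grip force at its end, in the units of the state.
- ctrl.get_state(): the state, without advancing time (a new reading comes with each control period).
- ctrl.get_image(name): name is "scene" or "top" or "wrist"; returns a dict with "image" (480x640x3 uint8, red, green, blue), "depth" (480x640 float32, m along the optical axis (not along the pixel's ray), 0 where there is no reading), "fov_y" (degrees; the focal length in pixels is half the picture's height over the tangent of half this angle, whatever the lens; pixels are square), "cx", "cy" (the principal point, pixels), "rvec" (rotation vector, rad) and "tvec" (3), from world to camera coordinates, as OpenCV has them. Camera axes: x right, y down, z forward; pixel columns grow to the right and rows downward; lengths in m; the calibration is good to about 2 mm. A picture is of the moment at which its call begins.
- ctrl.close_job(): hands the job in; it is judged then, once.
The state is a dict: "time": time; "joint_positions": joint angles; "qd": joint speeds; "joint_torque": joint torques, N m; "position": TCP position; "tool_rot": TCP orientation; "ft_force": force on the tool from outside, world axes, zero at the start; "torque": the same for the moment, N m; "grip_width": opening from 0.0 (shut) to 1.0 (fully open); "grip_force": force on a finger pad.
Only numpy, scipy, OpenCV 4.12 (cv2) and the standard library are available. Lean on these libraries where they do the work, as an engineer would, in place of code of your own. Each camera call takes 0.05 s, during which the arm holds its last target. There are 200 camera calls.

## Working session

There is one attempt and no reset: what is moved stays moved. The work goes in short steps, Python scripts to look and compute and a shell command to move; the robot and the scene stay as the last step left them, time stands still between calls to the robot, and variables do not carry over. Pictures are saved under pics/ and viewed, at most 12 in all, crops included, and the job is handed in when it is done.

```bash
mkdir -p pics; ls; cat > h.py <<'E'
import numpy as np, cv2, pickle
from bench import ctrl
def snap(name,tag):
    d=ctrl.get_image(name); pickle.dump(d,open(f'pics/{tag}.pkl','wb'))
    cv2.imwrite(f'pics/{tag}.png',d['image'][:,:,::-1]); return d
def load(tag): return pickle.load(open(f'pics/{tag}.pkl','rb'))
def ray(d,u,v):
    f=240/np.tan(np.radians(d['fov_y']/2)); R,_=cv2.Rodrigues(np.array(d['rvec'],float)); t=np.array(d['tvec'],float).ravel()
    return -R.T@t, R.T@np.array([(u-d['cx'])/f,(v-d['cy'])/f,1.])
def atz(d,u,v,z):
    o,r=ray(d,u,v); return o+r*(z-o[2])/r[2]
def dep(d,u,v):
    o,r=ray(d,u,v); return o+r*d['depth'][int(v),int(u)]
def proj(d,p):
    f=240/np.tan(np.radians(d['fov_y']/2)); R,_=cv2.Rodrigues(np.array(d['rvec'],float)); c=R@np.array(p)+np.array(d['tvec'],float).ravel()
    return c[:2]/c[2]*f+[d['cx'],d['cy']]
def tri(*obs):
    A=np.zeros((3,3));b=np.zeros(3)
    for d,u,v in obs:
        o,r=ray(d,u,v); r/=np.linalg.norm(r); P=np.eye(3)-np.outer(r,r); A+=P;b+=P@o
    return np.linalg.solve(A,b)
def crop(tag,x,y,w,h,s,out):
    cv2.imwrite(f'pics/{out}.png',cv2.resize(load(tag)['image'][y:y+h,x:x+w,::-1],None,fx=s,fy=s,interpolation=cv2.INTER_CUBIC))
E
python3 - <<'E'
from h import *
for n in ['top','scene']:
    d=snap(n,n+'0'); o,r=ray(d,320,240); print(n,d['fov_y'],o,r,d['cx'],d['cy'])
s=ctrl.get_state(); print(s)
a=np.hstack([load('top0')['image'],load('scene0')['image']])
E
```

```text
pics
top 51.99158237684058 [ 0.45436177 -0.13597556  0.90794607] [ 0.17492901  0.00850777 -0.98461321] 317.2548950957212 234.96645876754232
scene 47.706159968254454 [ 0.04015769 -0.54509668  0.58343579] [ 0.64428916  0.5243141  -0.55707462] 328.12545649286267 245.9912333491903
{'time': 0.1, 'joint_positions': array([ 1.15312634,  0.32172811, -0.07008043,  1.45155287,  0.02258381,
        1.37084811, -0.05690177]), 'qd': array([ 4.21325396e-05, -2.39398772e-03, -1.26869329e-03, -3.20177413e-03,
        1.01382955e-03,  3.75685431e-04,  3.11009745e-04]), 'joint_torque': array([-7.64578981e-04, -4.92572129e+01, -4.05915454e-01, -3.13395560e+01,
       -6.39481377e-02,  3.95981292e-02,  1.04799731e-04]), 'position': array([ 0.27175419, -0.58990007,  0.22158443]), 'tool_rot': array([-3.06701051e+00, -6.72633528e-01,  7.13446566e-04]), 'ft_force': array([ 0.04556647, -0.49913465,  0.61494651]), 'torque': array([-0.00765396,  0.02605844, -0.00486309]), 'grip_force': 0.0, 'grip_width': 1.0039704111343286}
```

View pics/top0.png

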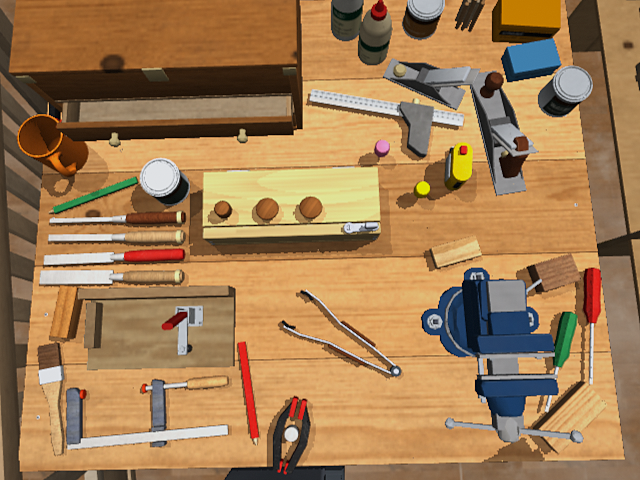

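View pics/scene0.png

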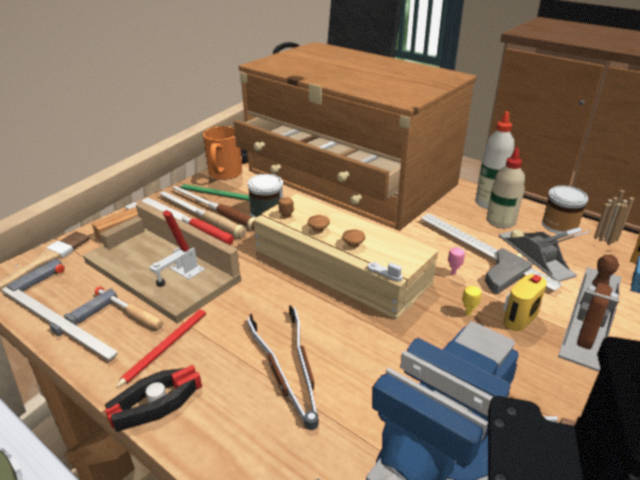

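Top view: the box is centred at about (291,203) and the barrel knob is the leftmost one, at (222,209). The turnbutton is near (360,228). The tongs have their jaws at (283,325)/(303,293) and their spring barrel at (396,371). I'll enlarge these.

```bash
python3 - <<'E'
from h import *
a=load('top0')['image'][160:250,195:395,::-1]; b=load('top0')['image'][280:385,265:415,::-1]
A=cv2.resize(a,None,fx=4,fy=4,interpolation=cv2.INTER_CUBIC)[:300+60]
cv2.imwrite('pics/c1.png',A)
cv2.imwrite('pics/c2.png',cv2.resize(b,None,fx=5,fy=5,interpolation=cv2.INTER_CUBIC))
E
```

```text
(no output)
```

View pics/c1.png

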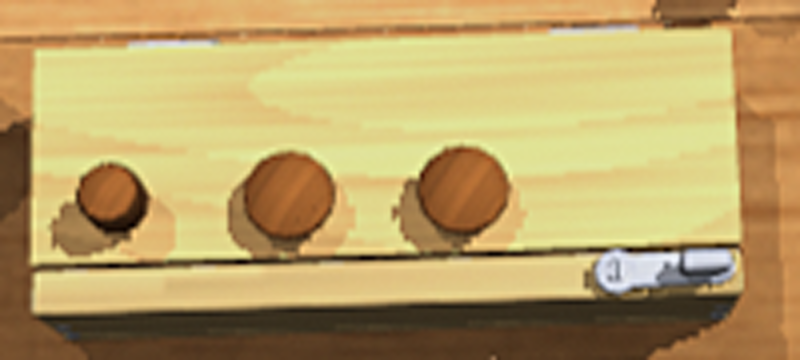

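View pics/c2.png

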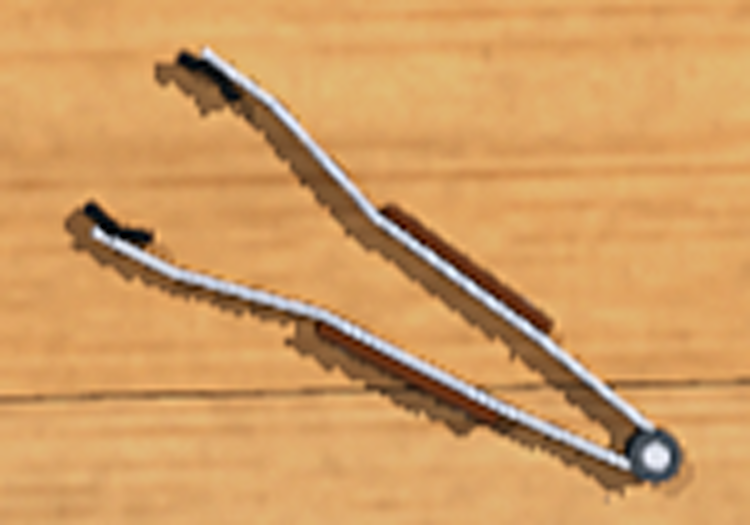

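```bash
python3 - <<'E'
from h import *
np.set_printoptions(precision=4,suppress=True)
d=load('top0');s=load('scene0')
P=lambda x,y,z:atz(d,195+x/4,160+y/4,z)
Q=lambda x,y,z:atz(d,265+x/5,280+y/5,z)
TL,TR,BR,BL=[P(*c,.07) for c in [(34,50),(730,28),(742,292),(32,316)]]
print('corners',TL,TR,BR,BL,np.linalg.norm(TL-TR),np.linalg.norm(TR-BR))
ey=((TL-TR)+(BL-BR))[:2];ey/=np.linalg.norm(ey);ex=np.array([ey[1],-ey[0]])
c=np.mean([TL,TR,BR,BL],0)[:2]; o=c-ex*.014
print('yaw',np.degrees(np.arctan2(ex[1],ex[0])),'o',o)
for n,(x,y,z) in dict(barrel=(0,.115,.1055),piv=(-.036,-.1,.0775),m1=(0,.04,.095),m2=(0,-.035,.095)).items():
    w=np.r_[o+ex*x+ey*y,z];q=proj(d,w);print(n,w,(q-[195,160])*4, proj(s,w))
print('barrel top by pix',P(108,192,.1055)[:2],'m',P(290,193,.095)[:2],P(463,188,.09)[:2],'screw',P(615,272,.0775)[:2],'wing top',P(707,262,.0945)[:2])
print('depth z: lid',dep(d,270,190),'barrel',dep(d,222,207))
sb=Q(655,456,.018);j1=Q(210,77,.017);j2=Q(118,224,.017)
print('spring',sb,'jaws',j1,j2,np.linalg.norm(j1-j2),np.linalg.norm((j1+j2)/2-sb))
m=(j1+j2)/2;a=(m-sb)[:2];a/=np.linalg.norm(a);print('yaw t',np.degrees(np.arctan2(a[1],a[0])),'orig',sb[:2]+a*.09, m)
print('depth spring',dep(d,396,371),'scene px spring->',proj(s,sb),dep(s,312,419), 'tri', tri((d,396,371.2),(s,312,418)))
print('grip mid',Q(430,310,.015))
E
```

```text
corners [0.731  0.0759 0.07  ] [ 0.732 -0.234  0.07 ] [ 0.6127 -0.2337  0.07  ] [0.6104 0.0745 0.07  ] 0.30990073888727915 0.1193037643420738
yaw 0.3136922915081187 o [ 0.6575 -0.0794]
barrel [0.6569 0.0356 0.1055] [105.3442 189.9624] [285.4132 198.804 ]
piv [ 0.6221 -0.1796  0.0775] [616.9108 270.6827] [373.6817 265.437 ]
m1 [ 0.6573 -0.0394  0.095 ] [286.2331 190.143 ] [318.3045 217.4916]
m2 [ 0.6577 -0.1144  0.095 ] [462.3502 184.406 ] [353.7165 232.204 ]
barrel top by pix [0.656  0.0345] m [ 0.656 -0.041] [ 0.6574 -0.1145] screw [ 0.6215 -0.1787] wing top [ 0.6214 -0.2167]
depth z: lid [ 0.6948 -0.0428  0.0714] barrel [0.6571 0.034  0.108 ]
spring [ 0.3766 -0.2551  0.018 ] jaws [ 0.512  -0.1024  0.017 ] [ 0.4606 -0.0686  0.017 ] 0.06147055691499594 0.20203225050707854
yaw t 57.11523488250811 orig [ 0.4255 -0.1795] [ 0.4863 -0.0855  0.017 ]
depth spring [ 0.3768 -0.2553  0.0169] scene px spring-> [311.0868 416.0139] [ 0.3747 -0.2582  0.0165] tri [ 0.3766 -0.2559  0.0146]
grip mid [ 0.4281 -0.1787  0.015 ]
```

```bash
cat >> h.py <<'E'
def go(x,y,z,yaw):
    from scipy.spatial.transform import Rotation as Ro
    s=ctrl.get_state(); R=Ro.from_rotvec(s['tool_rot']); a=np.radians(yaw)
    T=Ro.from_matrix(np.array([[np.cos(a),np.sin(a),0],[np.sin(a),-np.cos(a),0],[0,0,-1.]]))
    sh=R.inv().apply(np.array([x,y,z])-s['position'])*1000; rv=np.degrees((R.inv()*T).as_rotvec())
    print('row',np.round(sh,1),np.round(rv,1))
E
python3 - <<'E'
from h import *
d=load('top0'); v,u=np.mgrid[230:440:6,400:600:6]
p=np.array([dep(d,a,b) for a,b in zip(u.ravel(),v.ravel()) if d['depth'][b,a]>0]); i=p[:,2].argsort()[-4:]; print(p[i])
go(.6215,-.2165,.16,90)
E
```

```text
[[ 0.36657153 -0.38376355  0.17413757]
 [ 0.42513038 -0.38051535  0.17419703]
 [ 0.35773937 -0.41665298  0.1747267 ]
 [ 0.36670528 -0.39133756  0.17676507]]
row [ 473.9 -192.7   61.9] [ -0.1  -0.1 -65.3]
```

```bash
python3 -m jog '[[[0,0,-45,0,0,0,30],[50,-20,-45,0,0,-8,30],[95,-39,-45,0,0,-16,30],[140,-57,-45,0,0,-24,30],[185,-75,-45,0,0,-32,30],[230,-93,-45,0,0,-40,30],[275,-112,-45,0,0,-48,30],[320,-130,-45,0,0,-56,30],[365,-148,-45,0,0,-62,30],[410,-167,-30,0,0,-65,30]]]' 10
python3 -c "
from h import *
go(.6215,-.2165,.16,90)"
```

```text
time: 1.1
position: [0.5758, -0.2667, 0.2545]
tool_rot: [2.22, 2.217, 0.002]
ft_force: [-0.0, -1.0, -0.6]
grip_width: 0.349
grip_force: 0.0
row [50.4 45.3 94.6] [ 0.2  0.1 -0.1]
```

```bash
python3 -m jog '[[[25,23,45,0,0,0,30],[48,45,80,0,0,0,30],[50,45,94,0,0,0,30],[50,45,94,0,0,0,30],[50,45,94,0,0,0,30]]]'
python3 - <<'E'
from h import *
go(.6215,-.2165,.16,90)
d=snap('wrist','w1'); print(ray(d,320,240)); print([proj(d,p) for p in [(.6215,-.2165,.0945),(.622,-.1796,.0775)]])
E
```

```text
time: 1.6
position: [0.6185, -0.2198, 0.1593]
tool_rot: [2.228, 2.214, -0.002]
ft_force: [-0.3, -0.7, 1.5]
grip_width: 0.343
grip_force: 0.0
row [ 3.3  3.  -0.7] [-0.   0.1 -0.3]
(array([ 0.61879589, -0.14610335,  0.32164875]), array([-0.01393186, -0.27747189, -0.96073977]))
[array([330.90042212, 248.23118519]), array([331.18021323, 177.49817423])]
```

View pics/w1.png

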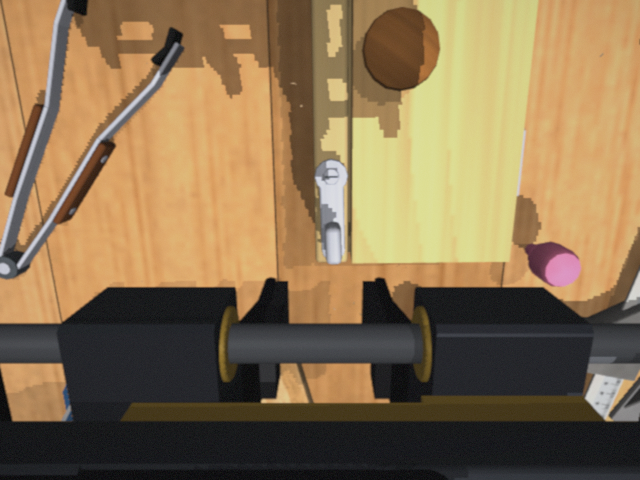

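```bash
python3 -m jog '[[[4,3.7,40,0,0,0,30],[4,3.7,70,0,0,0,30],[4,3.7,78,0,0,0,30],[4,3.7,78,0,0,0,30],[4,3.7,78,0,0,0,8],[4,3.7,78,0,0,0,8],[4,3.7,78,0,0,0,8],[4,3.7,78,0,0,0,8],[4,3.7,78,0,0,0,8],[4,3.7,78,0,0,0,8]]]' 8
python3 - <<'E'
from h import *
go(.6222,-.2155,.081,90)
for t in range(8,97,8): print(t, round(37*(1-np.cos(np.radians(t))),1), round(37*np.sin(np.radians(t)),1))
E
```

```text
time: 2.65
position: [0.6228, -0.2143, 0.0816]
tool_rot: [2.226, 2.216, -0.0]
ft_force: [-2.1, 0.2, 4.4]
grip_width: 0.108
grip_force: 8.0
row [-1.2 -0.6  0.6] [ 0.   0.  -0.3]
8 0.4 5.1
16 1.4 10.2
24 3.2 15.0
32 5.6 19.6
40 8.7 23.8
48 12.2 27.5
56 16.3 30.7
64 20.8 33.3
72 25.6 35.2
80 30.6 36.4
88 35.7 37.0
96 40.9 36.8
```

```bash
python3 -m jog '[[[0.4,5,0,0,0,-8,8],[1.4,10,0,0,0,-16,8],[3.1,14.8,0,0,0,-24,8],[5.5,19.3,0,0,0,-32,8],[8.5,23.4,0,0,0,-40,8],[12,27.1,0,0,0,-48,8],[16,30.2,0,0,0,-56,8],[20.5,32.8,0,0,0,-64,8],[25.2,34.7,0,0,0,-72,8],[30,35.8,0,0,0,-80,8]]]' 8
python3 -c "
from h import *
go(.659,-.1785,.081,180)"
```

```text
time: 3.65
position: [0.6572, -0.1849, 0.0814]
tool_rot: [-0.273, -3.126, 0.002]
ft_force: [-5.8, -0.1, 6.7]
grip_width: 0.106
grip_force: 8.0
row [-0.7  6.6  0.4] [ -0.1  -0.2 -10. ]
```

```bash
python3 -m jog '[[[-0.3,4,0,0,0,-6,8],[-0.7,6.6,0,0,0,-10,8],[-0.7,6.6,0,0,0,-10,8],[-0.7,6.6,0,0,0,-10,8],[-0.7,6.6,0,0,0,-10,18],[-0.7,6.6,0,0,0,-10,18],[-0.7,6.6,-40,0,0,-10,18],[-0.7,6.6,-80,0,0,-10,18],[-0.7,6.6,-80,0,0,-10,18]]]' 8
python3 - <<'E'
from h import *
d=snap('wrist','w2'); print(proj(d,(.659,-.1785,.0945)),proj(d,(.6222,-.1785,.0775)))
go(.4255,-.1795,.16,57)
E
```

```text
time: 4.55
position: [0.6645, -0.1776, 0.1674]
tool_rot: [0.007, 3.131, -0.003]
ft_force: [-0.3, -0.4, 0.8]
grip_width: 0.204
grip_force: 0.0
[323.44901463 239.58323206] [323.20146689 171.0133407 ]
row [237.5  -2.9   2.9] [  0.4   0.3 122.8]
```

View pics/w2.png

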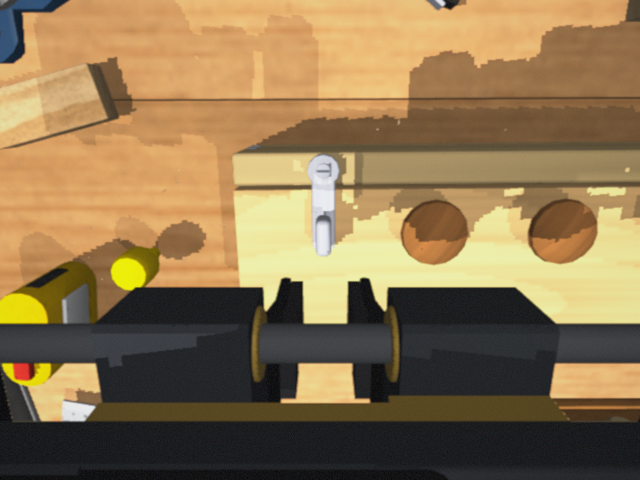

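```bash
python3 -m jog '[[[25,0,0,0,0,8,18],[50,0,0,0,0,16,18],[75,0,0,0,0,24,18],[100,-1,0,0,0,32,18],[125,-1,0,0,0,40,40],[150,-1,0,0,0,48,87],[175,-2,0,0,0,56,87],[200,-2,0,0,0,64,87],[225,-2,0,0,0,72,87],[237,-3,0,0,0,80,87]]]' 8
python3 -c "
from h import *
go(.4255,-.1795,.16,57)"
```

```text
time: 5.6
position: [0.4209, -0.1798, 0.1596]
tool_rot: [-2.032, -2.394, 0.002]
ft_force: [0.2, 0.1, 0.4]
grip_width: 0.667
grip_force: 0.0
row [-0.5  4.6 -0.4] [-0.1  0.  42.3]
```

```bash
python3 -m jog '[[[0,2,0,0,0,8,87],[0,3,0,0,0,16,87],[-0.5,4.6,0,0,0,24,87],[-0.5,4.6,0,0,0,32,87],[-0.5,4.6,0,0,0,40,87],[-0.5,4.6,0,0,0,42,87],[-0.5,4.6,0,0,0,42,87],[-0.5,4.6,0,0,0,42,87]]]' 8
python3 - <<'E'
from h import *
d=snap('wrist','w3')
a=np.radians(57.1);ex=np.array([np.cos(a),np.sin(a)]);ey=np.array([-ex[1],ex[0]]);o=np.array([.4255,-.1795])
for x,y in [(.115,.031),(.115,-.031),(0,.0245),(0,-.0245),(-.09,0)]: print(x,y,proj(d,np.r_[o+ex*x+ey*y,.017]))
go(.4255,-.1795,.16,57.1)
E
```

```text
time: 6.4
position: [0.4278, -0.1794, 0.1602]
tool_rot: [-2.75, -1.518, 0.001]
ft_force: [0.2, 0.0, -0.0]
grip_width: 0.998
grip_force: 0.0
0.115 0.031 [278.07544541  53.1635121 ]
0.115 -0.031 [371.7739003   54.29362553]
0 0.0245 [289.75571588 222.26303352]
0 -0.0245 [356.5412059  223.02108609]
-0.09 0 [321.98592413 333.35946161]
row [-1.3 -1.9  0.3] [-0.   0.   0.7]
```

View pics/w3.png

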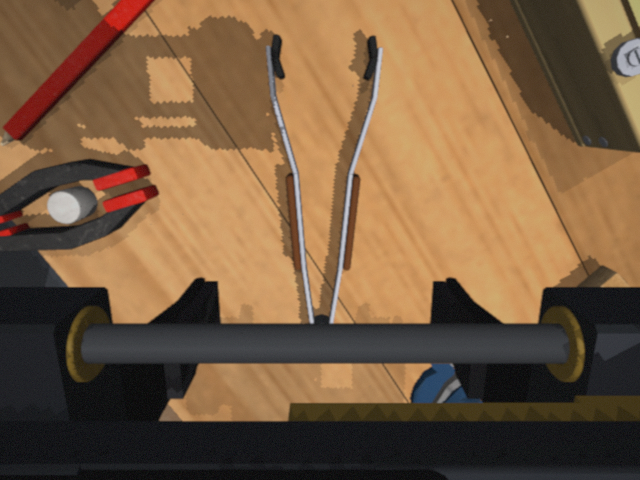

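```bash
python3 -m jog '[[[-1,-1.5,40,0,0,0.5,87],[-1,-1.5,80,0,0,0.5,87],[-1,-1.5,120,0,0,0.5,87],[-1,-1.5,145,0,0,0.5,87],[-1,-1.5,155,0,0,0.5,87],[-1,-1.5,157,0,0,0.5,87],[-1,-1.5,157,0,0,0.5,60],[-1,-1.5,157,0,0,0.5,44],[-1,-1.5,157,0,0,0.5,44],[-1,-1.5,157,0,0,0.5,44]]]' 15
python3 -c "
from h import *
go(.4255,-.1795,.003,57.1)"
```

```text
time: 7.45
position: [0.4269, -0.18, 0.0048]
tool_rot: [2.756, 1.504, 0.001]
ft_force: [-0.7, -0.4, -1.0]
grip_width: 0.72
grip_force: 0.0
row [-0.3 -1.5  1.7] [0.1 0.  0.1]
```

```bash
python3 -m jog '[[[0,-1,2,0,0,0,44],[0,-1,2,0,0,0,44],[0,-1,2,0,0,0,44],[0,-1,2,0,0,0,44],[0,-1,2,0,0,0,44]]]' 15
python3 -c "
from h import *
s=ctrl.get_state();print(s['grip_width']*87,s['grip_force'])"
```

```text
time: 7.95
position: [0.4255, -0.1791, 0.0019]
tool_rot: [2.758, 1.505, 0.0]
ft_force: [0.5, -0.2, -0.4]
grip_width: 0.509
grip_force: 4.6
44.283965379997525 4.5792920887470245
```

```bash
python3 -m jog '[[[0,0,-5,0,0,0,44],[0,0,-15,0,0,0,44],[0,0,-30,0,0,0,44],[0,0,-50,0,0,0,44],[0,0,-75,0,0,0,44],[0,0,-100,0,0,0,44],[0,0,-125,0,0,0,44],[0,0,-150,0,0,0,44],[0,0,-165,0,0,0,44],[0,0,-165,0,0,0,44]]]' 15
python3 - <<'E'
from h import *
d=load('top0'); v,u=np.mgrid[150:380:3,60:330:3]
p=np.array([dep(d,a,b) for a,b in zip(u.ravel(),v.ravel()) if d['depth'][b,a]>0])
for x0,x1 in [(.43,.5),(.5,.55),(.55,.61),(.61,.72)]:
  for y0,y1 in [(-.08,-.02),(-.02,.03),(.03,.08),(.08,.14),(.14,.2)]:
    m=(p[:,0]>x0)&(p[:,0]<x1)&(p[:,1]>y0)&(p[:,1]<y1); print(x0,y0,p[m,2].max().round(3) if m.any() else None,end=' | ')
  print()
go(.5415,.0355,.165,.3)
E
```

```text
time: 8.95
position: [0.4271, -0.1795, 0.1697]
tool_rot: [2.753, 1.503, 0.003]
ft_force: [-0.2, 0.3, -1.6]
grip_width: 0.505
grip_force: 4.3
0.43 -0.08 0.02 | 0.43 -0.02 0.015 | 0.43 0.03 0.023 | 0.43 0.08 0.144 | 0.43 0.14 0.024 | 
0.5 -0.08 0.005 | 0.5 -0.02 0.07 | 0.5 0.03 0.072 | 0.5 0.08 0.071 | 0.5 0.14 0.072 | 
0.55 -0.08 0.006 | 0.55 -0.02 0.004 | 0.55 0.03 0.004 | 0.55 0.08 0.027 | 0.55 0.14 0.025 | 
0.61 -0.08 0.097 | 0.61 -0.02 0.106 | 0.61 0.03 0.108 | 0.61 0.08 0.077 | 0.61 0.14 0.078 | 
row [242.7 -20.1   4.5] [ 0.3 -0.1 57. ]
```

```bash
python3 -m jog '[[[20,-2,0,0,0,4,44],[50,-4,0,0,0,11,44],[80,-7,0,0,0,18,44],[110,-9,0,0,0,25,44],[140,-11,0,0,0,32,44],[170,-14,0,0,0,39,44],[200,-16,2,0,0,46,44],[225,-18,4,0,0,53,44],[238,-20,4,0,0,57,44],[242,-20,4,0,0,57,44]]]' 15
python3 -m jog '[[[0,0,0,0,0,0,44],[0,0,0,0,0,0,44],[0,0,0,0,0,0,44]]]' 15
python3 - <<'E'
from h import *
d=snap('wrist','w4'); snap('scene','s4'); s=ctrl.get_state(); print(s['position'])
print('pred barrel top',proj(d,(.6565,.0355,.1055)),'jaws',[proj(d,s['position']+np.array([.115,y,.015])) for y in(.024,-.024)])
go(.5415,.0355,.165,.3)
E
```

```text
time: 9.95
position: [0.5391, 0.0376, 0.1619]
tool_rot: [-3.14, -0.012, 0.003]
ft_force: [-0.0, -0.2, -1.5]
grip_width: 0.508
grip_force: 4.3
time: 10.25
position: [0.5393, 0.0339, 0.1627]
tool_rot: [3.141, 0.005, -0.001]
ft_force: [-0.4, -0.3, -2.2]
grip_width: 0.506
grip_force: 4.3
[0.53945137 0.03420812 0.16287562]
pred barrel top [322.46461473  18.62920067] jaws [array([246.64730884, -26.5260469 ]), array([404.32774155, -26.10246839])]
row [ 2.1 -1.3 -2.1] [ 0.   0.  -0.1]
```

View pics/w4.png

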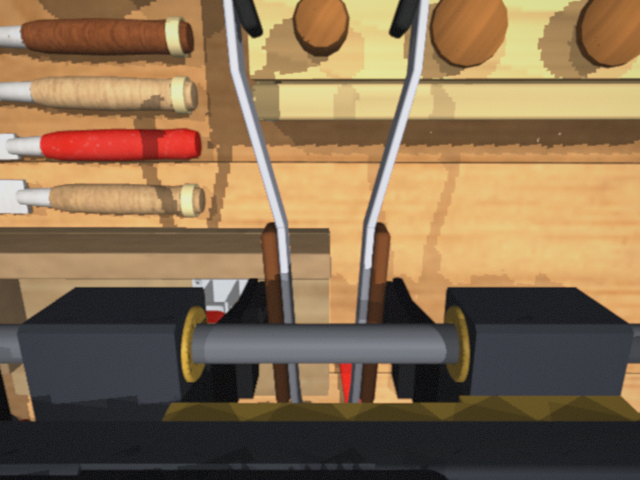

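The barrel knob's top is at (321,20), against a prediction of (322,19). The jaws' rear ends are at (258,35) and (397,35), so the tongs are centred on the knob line. Next I'll check for droop using depth along the arms.

```bash
python3 - <<'E'
from h import *
np.set_printoptions(precision=4,suppress=True)
d=load('w4')
for u,v in [(232,10),(235,50),(240,80),(258,140),(281,225),(268,240),(381,240),(373,220),(398,140),(416,80),(420,50),(423,10),(245,15),(250,25),(405,20),(400,25)]: print((u,v),dep(d,u,v))
crop=load('s4'); P=[proj(crop,p) for p in [(.4494,.034,.17),(.6544,.034,.17)]]; print(P)
a=crop['image'][30:330,140:440,::-1]; cv2.imwrite('pics/c4.png',cv2.resize(a,None,fx=2,fy=2,interpolation=cv2.INTER_CUBIC))
E
```

```text
(232, 10) [0.6446 0.0634 0.1768]
(235, 50) [0.6332 0.0633 0.1758]
(240, 80) [0.624  0.0622 0.1759]
(258, 140) [0.6048 0.0571 0.1754]
(281, 225) [0.5753 0.0498 0.177 ]
(268, 240) [0.5702 0.0544 0.1786]
(381, 240) [0.5707 0.0144 0.1799]
(373, 220) [0.5772 0.0171 0.1768]
(398, 140) [0.6049 0.0093 0.1751]
(416, 80) [0.6242 0.0043 0.1752]
(420, 50) [0.633  0.0042 0.1783]
(423, 10) [0.6448 0.0036 0.1764]
(245, 15) [0.6431 0.0593 0.1774]
(250, 25) [0.6403 0.058  0.1768]
(405, 20) [0.6415 0.0094 0.1785]
(400, 25) [0.6403 0.0108 0.1775]
[array([189.3862, 215.4307]), array([283.5893, 166.6749])]
```

View pics/c4.png

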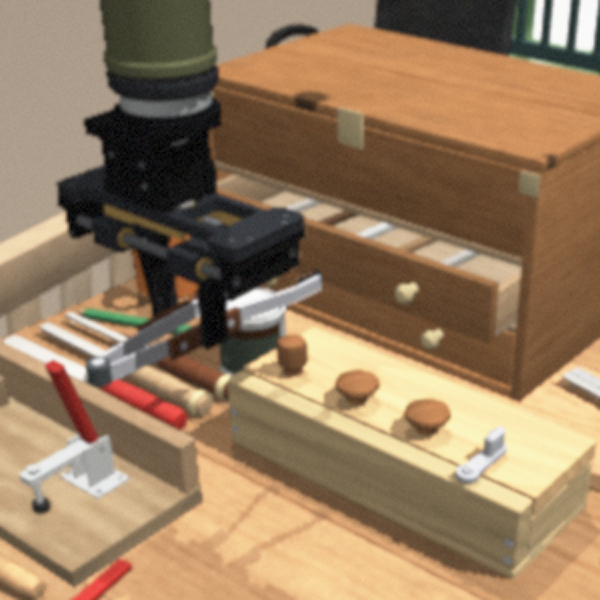

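```bash
python3 -m jog '[[[2,-1.3,15,0,0,0,44],[2,-1.3,35,0,0,0,44],[2,-1.3,55,0,0,0,44],[2,-1.3,70,0,0,0,44],[2,-1.3,77,0,0,0,44],[2,-1.3,80,0,0,0,44],[2,-1.3,80,0,0,0,44],[2,-1.3,80,0,0,0,44]]]' 15
python3 - <<'E'
from h import *
snap('wrist','w5')
go(.5415,.0355,.0825,.3)
E
```

```text
time: 11.15
position: [0.5423, 0.0367, 0.0836]
tool_rot: [3.141, 0.007, 0.002]
ft_force: [0.4, -0.7, -1.5]
grip_width: 0.509
grip_force: 4.3
row [-0.8  1.2  1.2] [ 0.  -0.1 -0.1]
```

View pics/w5.png

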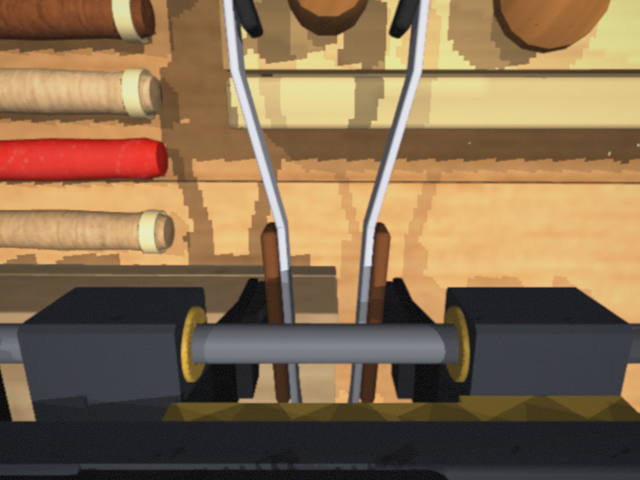

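The knob is centred between the jaws: its near edge is at (327,33) and the jaw ends are at (258,36) and (397,36). Closing now.

```bash
python3 -m jog '[[[0,0,1,0,0,0,40],[0,0,1,0,0,0,37],[0,0,1,0,0,0,34],[0,0,1,0,0,0,28],[0,0,1,0,0,0,28],[0,0,1,0,0,0,28],[0,0,1,0,0,0,28],[0,0,1,0,0,0,28]]]' 30
python3 -c "
from h import *
s=ctrl.get_state();print(s['grip_width']*87,s['grip_force'],s['ft_force'],s['position'])"
```

```text
time: 12.0
position: [0.5417, 0.0366, 0.0819]
tool_rot: [3.141, 0.007, 0.0]
ft_force: [0.5, -0.1, -1.5]
grip_width: 0.388
grip_force: 30.0
33.76463942763256 29.99715507030487 [ 0.53144508 -0.12483984 -1.48196192] [0.54165727 0.03659728 0.0818887 ]
```

Width is 33.8 mm at 30 N, which matches jaws closed on the knob. I'll draw it straight up.

```bash
python3 -m jog '[[[0,0,-3,0,0,0,28],[0,0,-8,0,0,0,28],[0,0,-14,0,0,0,28],[0,0,-22,0,0,0,28],[0,0,-32,0,0,0,28],[0,0,-47,0,0,0,28],[0,0,-65,0,0,0,28],[0,0,-85,0,0,0,28],[0,0,-105,0,0,0,28],[0,0,-125,0,0,0,28]]]' 30
python3 -m jog '[[[0,0,-20,0,0,0,28],[0,0,-35,0,0,0,28],[0,0,-40,0,0,0,28],[0,0,-40,0,0,0,28],[0,0,-40,0,0,0,28]]]' 30
python3 - <<'E'
from h import *
snap('scene','s6');snap('wrist','w6')
a=load('s6')['image'][0:300,140:440,::-1]; b=load('w6')['image'][:,:,::-1]
cv2.imwrite('pics/c6.png',np.hstack([cv2.resize(a,(480,480)),cv2.resize(b[:200,180:500],(320,200)) if 0 else np.vstack([cv2.resize(b,(320,240)),cv2.resize(b[:120,180:500],(320,240))])]))
E
```

```text
time: 13.0
position: [0.5417, 0.0368, 0.2089]
tool_rot: [3.141, 0.007, 0.002]
ft_force: [-0.2, 0.2, -2.1]
grip_width: 0.387
grip_force: 30.0
time: 13.5
position: [0.5411, 0.0365, 0.2461]
tool_rot: [3.141, 0.007, -0.002]
ft_force: [-0.4, -0.6, -1.4]
grip_width: 0.387
grip_force: 30.0
```

View pics/c6.png

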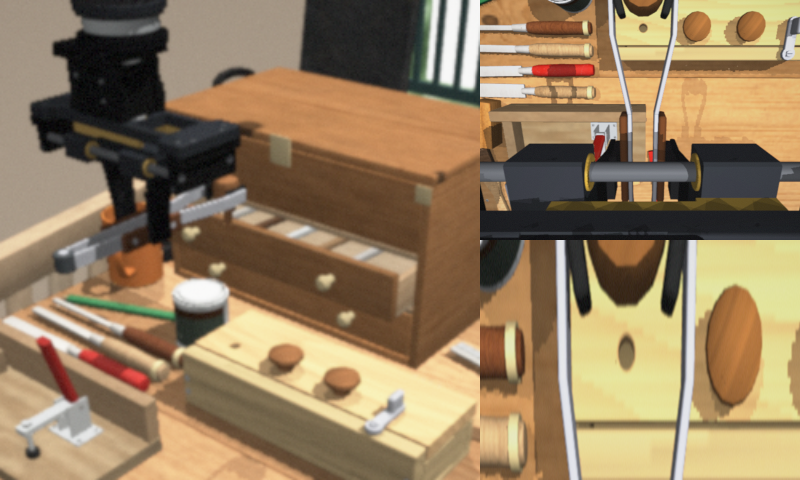

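The knob is in the jaws, about 16 cm up. Its hole at (235,346) is empty, both mushroom knobs are standing, the lid is shut and the turnbutton lies across it.

```bash
python3 -c "
from bench import ctrl
print(ctrl.close_job())"
```

```text
the job is handed in; nothing more can be done
None
```

The job is handed in: the turnbutton is straight across the lid, the barrel knob is held in the tongs about 16 cm above the lid, and both mushroom knobs are still in their holes (13.5 s of the 54 s used).

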